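# Raise the telescoping leg of a shaft rest one hole and lay the shaft on it

## Robot

A 6-joint arm with a two-finger parallel gripper is mounted at the origin on a cart in front of the work surface, level with it; the furniture and walls round the work are solid. World frame = base frame: x ahead of the robot, y to its left, z up, the work surface at z = 0. Lengths are in m, angles in rad, forces in N, time in s.
With the tool pointing down it reaches from about 0.225 to 0.875 m from the base axis. Payload 3.4 kg.
Tool frame: the origin (TCP) lies between the finger pads; the fingertips stand 17 mm ahead of it and the grasp point (between the pads) lies 2 mm behind it; z points along the fingers, y is the line along which they close (so a half turn about z gives the same grasp; the last joint's range is limited). The gripper opens to 85 mm and grips with 20 to 120 N. Pads are 22 mm wide; open, the fingers measure 114 mm over their backs; the gripper's body (76 mm by 85 mm) begins 54 mm behind the grasp point. The pads swing forward as they close: fully open they stand 13 mm farther back than shut.
Start: joints at [-1.326, 0.276, 1.505, -0, 1.361, -0.121], TCP at [0.206, -0.537, 0.248] pointing down, gripper open.
Joint ranges: [-2.89, 2.89], [-0.75, 2.08], [0.22, 2.7], [-1.18, 4.32], [0.11, 2.71], [-2.7, 2.7]. Speed limits (rad/s): [2.57, 2.57, 3.14, 3.14, 3.14, 3.14].

## Interface

Orientations are given as a rotation vector (axis times angle).
In Python, from rig import ctrl, grab_frame, camera_info, sign_off gives the robot as it stands.
- The arm moves only by the tool drive_tool, never from a script. Its argument "targets" is one flat list of numbers, 4 for each row, row after row: the shift along the tool's x, y, z in mm, then the turn about the tool's z in degrees. A call has 1 to 12 rows; each row is the pose to reach, as a shift and turn from the pose commanded when the call began, along the tool's axes at that moment; what a row does not reach only later rows make up. A row lasts 1/10 s, in which the tool goes at most 50 mm and 8.59 degrees, less where a joint would pass 70% of its speed; a pose out of reach is approached as far as the arm can. A call with a gripper value outside its range is refused whole. "claw" is the closure, from 0 (fully open) to 1 (shut), set as the call begins (left out, the last holds). The fingers move at their own pace and stop on an object; "grip_force" is the grip in N (left out, the last holds). Time passes only in rows, so rows that repeat a pose let the fingers close. It gives the time, the measured TCP pose, the force, the opening and the grip force at its end, in the units of the state.
- ctrl.get_obs(): the state, without advancing time (a new reading comes with each control period).
- grab_frame(name): name is "scene" or "top" or "wrist"; returns the picture (384x512x3 uint8, red, green, blue); there is no depth.
- camera_info(name): a dict with "vertical_fov" (degrees; the focal length in pixels is half the picture's height over the tangent of half this angle, whatever the lens; pixels are square), "cx", "cy" (the principal point, pixels), "extrinsics" (4x4, takes a point from camera to world coordinates); the wrist camera has in their place "hand_eye" (4x4, takes a point from camera to tool coordinates, whose origin is the TCP and whose axes are the flange's). Camera axes: x right, y down, z forward; pixel columns grow to the right and rows downward; lengths in m; the calibration is good to about 2 mm. A picture is of the moment at which its call begins: read the wrist's pose just before it. camera_info takes no time and is no camera call.
- sign_off(): hands the job in; it is judged then, once.
The state is a dict: "time_s": time; "q": joint angles; "qvel": joint speeds; "tau": joint torques, N m; "tcp_pos": TCP position; "ee_rot": TCP orientation; "force": force on the tool from outside, world axes, zero at the start; "wrist_torque": the same for the moment, N m; "opening": finger opening in m; "finger_force": force on a finger pad.
Only numpy, scipy, OpenCV 4.12 (cv2) and the standard library are available. Lean on these libraries where they do the work, as an engineer would, in place of code of your own. Each camera call takes 0.05 s, during which the arm holds its last target. There are 200 camera calls.

## Task

Set up the shaft rest for a hardness test: pinch the spring button of the lower, telescoping leg flush with its tube and slide the tube gently up until the button pops out through the next hole, which brings its V-rest about level with the fixed one; then push the tube down with 15 N for half a second to prove that the lock holds, never loading the button in that hole with more than 20 N either way. Then take the steel shaft out of its cradle and lay it gently, without dropping it, centred in both V-rests, leaving the small things around where they are.

Things in the scene. Friction and masses are not known exactly. Their poses are not given: they have to be found in the camera images.
- shaft_rest: Shaft rest, bolted down: grey base plate 90 x 235 x 12 mm (x, y, z) with two upright legs. Origin: centre of the plate's underside, z up, y along the row of legs. Fixed leg (30 mm square tube) at y = -75 mm, telescoping leg (inner post in a sliding sleeve) at y = +75 mm. A V-rest tops each: groove along y, 20 mm long, 45 degree flanks, 20 mm open, 10 mm deep, 27 mm wide outside.
- sleeve (a joint): Height (m) of the sleeve, a 30 mm square aluminium tube, 94 mm long, on the telescoping leg. 0 = as found, resting on the button in its parking hole (12 mm, 2 mm upward play). Next hole: about 0.035, but up to 4 mm more or less, since it sits in a strike plate screwed on through slots; one more hole 30 mm on. Between holes it drags some 3 N and stays put (0.25 kg), but sinks under load. Bottom stop -0.003.
- button (a joint): How far the spring button is pressed in (m): 0 = fully out, 10 mm steel dome 6 mm proud of the sleeve's front, locking it both ways; 0.006 = flush; 0.0075 = tucked behind the wall. Spring 3.5 to 6 N. Held flush, the dome is wedged in fully by the hole's edge when the sleeve is pulled up with 10 to 20 N; it runs behind the wall and snaps out in the next hole, where the sleeve stops hard (1.5 mm play).
- button_tip (a point): Outermost point of the button's dome: on the telescoping leg's centre plane, 95 mm above the bench, 21 mm in front (rest's -x side) of the leg's axis when out. The button sits in the inner post and does not rise with the sleeve. In the front wall below the parking hole: steel strike plate, 1 mm proud, 25 x 50 mm, top edge 24 mm (+-4) below the button at the start.
- adjustable_vee (a point): Bottom of the V groove on the sleeve, at the groove's middle, on the leg's axis: 116 mm above the bench as found, about 151 mm one hole up. The V's topmost edges lie 10 mm higher.
- fixed_vee (a point): Bottom of the V groove of the fixed leg, at the groove's middle, on the leg's axis, 151 mm above the bench.
- cradle: White plastic cradle, bolted down, that holds the shaft: base 56 x 176 x 8 mm with V-blocks at y = -68 and +68 mm, 18 mm long, 40 mm high; free between them. Origin: centre of its underside, z up.
- shaft: Ground steel shaft, about 0.5 kg, 20 mm diameter over its middle 190 mm, 14 mm at both ends, 220 mm long, alike at both ends. Origin at its middle on its axis, y along its axis. At the start it lies in the cradle along the cradle's y, axis 44 mm above the bench; in the V-rests its axis lies 14 mm above the groove bottoms.
- oil_bottle: bystander: small oil bottle, 34 mm diameter, 83 mm high, origin under its centre
- test_block: bystander: flat steel disc, 60 mm diameter, 11 mm high, origin under its centre
- mount: bystander: dark resin-mounted specimen, 31 mm diameter, 21 mm high, origin under its centre
- loupe: bystander: black loupe, 36 mm diameter, 38 mm high, origin under its centre

How it is judged:
On the way, in this order (a step that is already met when the one before it is completed fails the run):
1. the sleeve is up by one hole, the button stands fully out through it and is not yet pressed down on (value of joint sleeve between 0.03 and 0.0415 m and value of joint button below 0.0015 m and contact force between button and strike_c2 below 6 N), for 0.1 s.
2. the sleeve is pushed down on the button with 11 N or more for 0.3 s, and the lock holds (contact force between button and strike_c2 above 11 N and value of joint sleeve between 0.03 and 0.04 m and value of joint button below 0.0015 m), for 0.3 s.
At the end, for the whole second after the job is handed in: Sleeve one hole up (0.030 to 0.0415), button fully out (under 1.5 mm pressed in). The shaft lies at rest and bears on both V-rests: its middle within 15 mm of the rest's middle lengthways and 3 mm across, 161 to 170.5 mm above the bench, in line with the rest within 0.045 rad (value of joint sleeve between 0.03 and 0.0415 m and value of joint button below 0.0015 m and y of shaft in the frame of shaft_rest between -0.015 and 0.015 m and x of shaft in the frame of shaft_rest between -0.003 and 0.003 m and height (world z) of shaft between 0.161 and 0.1705 m and angle between the y axis of shaft and the y axis of shaft_rest, either way round below 0.045 rad and contact force between shaft and sleeve above 0.5 N and contact force between shaft and shaft_rest above 0.5 N and linear speed of shaft below 0.02 m/s); the robot touches nothing.
It fails at once if in its new hole the button is loaded with more than 22 N (contact force between button and strike_c2 above 22 N or contact force between button and strike_c1 above 22 N).
It fails at once if the shaft is dropped (falls free faster than 0.4 m/s, about 8 mm) (linear speed of shaft above 0.4 m/s and contact force between the fingers and shaft below 0.1 N).
It fails at once if a bystander (oil bottle, test block, specimen mount, loupe) is moved by more than 20 mm (distance of any of oil_bottle, test_block, mount, loupe from where it was at the start of the episode above 0.02 m).
It also fails if it takes over 61 s, if anything falls off the work surface, if the arm or the gripper's body presses on something with over 40 N, if the wrist force passes 120 N, or if a joint passes its speed limit or range.

## Working session

There is one attempt and no reset: what is moved stays moved. The work goes in short steps, Python scripts to look and compute and a tool call to move; the robot and the scene stay as the last step left them, time stands still between calls to the robot, and variables do not carry over. Pictures are saved under pics/ and viewed, at most 10 in all, crops included, and the job is handed in when it is done.

Besides the shell and the picture viewer there is one more tool, called after ">>>" as name(argument=value, ...) on one line, values as JSON. drive_tool: Moves the arm, as the interface text tells. Its arguments: {"type":"object","properties":{"targets":{"type":"array","items":{"type":"number"}},"claw":{"type":"number"},"grip_force":{"type":"number"}},"required":["targets"]}

```bash
mkdir -p pics; ls
python3 - <<'E'
from rig import ctrl, grab_frame, camera_info
import cv2,numpy as np
o=ctrl.get_obs(); print(o)
a=[]
for n in("scene","top","wrist"):
    im=grab_frame(n); cv2.imwrite(f"pics/{n}0.png",im[:,:,::-1]); print(n,camera_info(n))
    a.append(im[:,:,::-1])
cv2.imwrite("pics/t0.png",cv2.resize(a[1],(800,600),interpolation=cv2.INTER_CUBIC))
cv2.imwrite("pics/s0.png",cv2.resize(a[0],(800,600),interpolation=cv2.INTER_CUBIC))
E
```

```text
pics
{'time_s': 0.0, 'q': array([-1.32601127e+00,  2.76629245e-01,  1.50614356e+00,  2.91521912e-05,
        1.36070686e+00, -1.21042730e-01]), 'qvel': array([ 8.10244148e-04,  1.16886932e-03,  6.31278849e-05,  1.17005565e-03,
       -3.43076686e-04,  4.13952982e-04]), 'tau': array([-3.06689772e-04, -4.16777158e+01, -2.45808131e+01, -1.02371271e-04,
        1.09027867e-02,  5.82860949e-06]), 'tcp_pos': array([ 0.20554961, -0.53646929,  0.24741601]), 'ee_rot': array([-3.08733214e+00, -5.71089626e-01,  1.38502036e-04]), 'force': array([-0.16459323, -0.96801117, -0.07675711]), 'wrist_torque': array([-0.02747765,  0.00044604, -0.05116885]), 'finger_force': 0.0, 'opening': 0.08568608995680159}
scene {'vertical_fov': 50.03742634926506, 'cx': 254.1592466360664, 'cy': 189.68833475496922, 'extrinsics': array([[-0.8469531 , -0.28762545,  0.4471488 ,  0.01637771],
       [-0.53163278,  0.44853368, -0.71845955,  0.79532533],
       [ 0.00608595, -0.8462205 , -0.53279811,  0.73200522],
       [ 0.        ,  0.        ,  0.        ,  1.        ]])}
top {'vertical_fov': 55.70184448451263, 'cx': 258.3631844514541, 'cy': 194.39336579272558, 'extrinsics': array([[-2.44331473e-02, -9.94749311e-01,  9.93822435e-02,
         4.46872005e-01],
       [-9.99701445e-01,  2.42917907e-02, -2.63236719e-03,
        -1.11195280e-02],
       [ 2.04372789e-04, -9.94168894e-02, -9.95045848e-01,
         1.17765436e+00],
       [ 0.00000000e+00,  0.00000000e+00,  0.00000000e+00,
         1.00000000e+00]])}
wrist {'vertical_fov': 60.58661117721612, 'cx': 257.15579348284825, 'cy': 194.3897979567975, 'hand_eye': array([[ 1.96161787e-04, -9.59843992e-01, -2.80534264e-01,
         7.17163430e-02],
       [ 9.99999972e-01,  2.26140365e-04, -7.44924631e-05,
        -6.95585415e-04],
       [ 1.34941264e-04, -2.80534241e-01,  9.59844009e-01,
        -1.23799498e-01],
       [ 0.00000000e+00,  0.00000000e+00,  0.00000000e+00,
         1.00000000e+00]])}
```

View pics/t0.png

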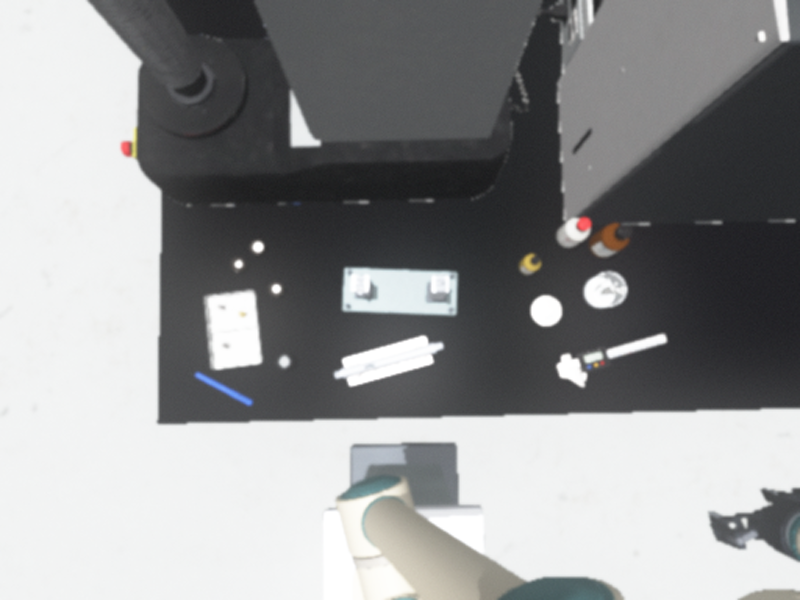

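View pics/s0.png

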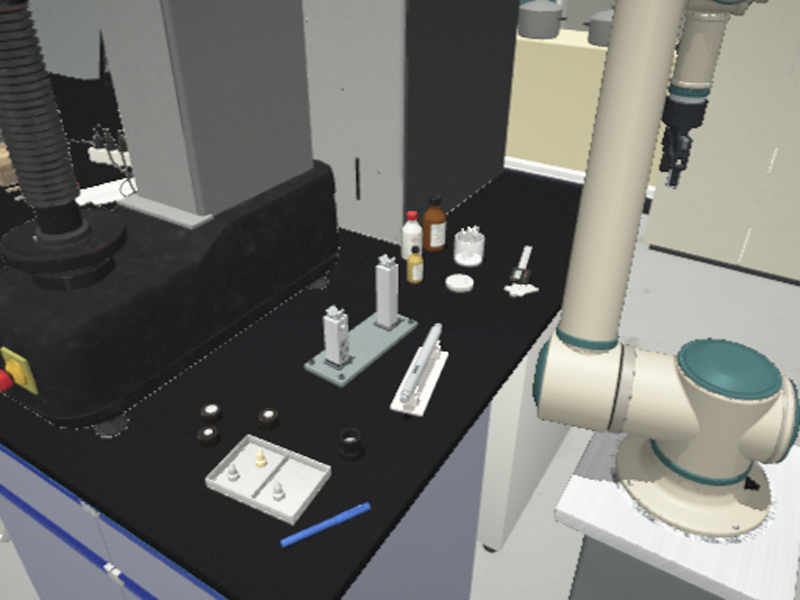

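The top view shows the rest plate with corners at about (344,267), (458,271), (456,315) and (342,310). The sleeve leg is on the left (+y) and the shaft runs from (335,375) to (442,347). The scene view confirms the low leg is nearer the scene camera, with bottles to the right and mounts and loupe to the left.

```bash
cat > h.py <<'E'
import numpy as np,cv2
from scipy.spatial.transform import Rotation as R
from scipy.optimize import least_squares
from rig import ctrl, grab_frame, camera_info
def K(n):
    c=camera_info(n); return 192/np.tan(np.radians(c["vertical_fov"]/2)),c["cx"],c["cy"],c
def T(o):
    M=np.eye(4); M[:3,:3]=R.from_rotvec(o["ee_rot"]).as_matrix(); M[:3,3]=o["tcp_pos"]; return M
def ray(n,uv,E=None):
    f,cx,cy,c=K(n); E=c["extrinsics"] if E is None else E
    d=E[:3,:3]@np.array([(uv[0]-cx)/f,(uv[1]-cy)/f,1]); return E[:3,3],d
def onz(n,uv,z,E=None):
    p,d=ray(n,uv,E); return (p+d*(z-p[2])/d[2])[:2]
def rel(o,xyz,yaw):  # tool shift mm & turn deg to world point, tool-y axis heading: yaw = heading of tool x
    M=T(o); s=M[:3,:3].T@(np.array(xyz)-o["tcp_pos"])*1000
    h=np.arctan2(M[1,0],M[0,0]); t=-np.degrees(yaw-h) # z down
    return np.round(s,1),round((t+180)%360-180,2)
E
python3 - <<'E'
from h import *
c=[onz("top",np.array(p)*.64,.012) for p in [(344,267),(458,271),(456,315),(342,310)]]
print(np.array(c)); m=np.mean(c,0)
y=(c[0]+c[3]-c[1]-c[2])/2; print("rest",m,"size",np.linalg.norm(y),"yaw",np.degrees(np.arctan2(-y[0],y[1])))
s=[onz("top",np.array(p)*.64,.044) for p in [(335,375),(442,347)]]
d=s[0]-s[1];print("shaft",np.mean(s,0),np.linalg.norm(d),"yaw",np.degrees(np.arctan2(-d[0],d[1])))
o=ctrl.get_obs();M=T(o);print("tool x,y",M[:3,0],M[:3,1],o["tcp_pos"])
for y in(-90,90): print(rel(o,[m[0],m[1],.3],np.radians(y)))
E
```

```text
[[ 0.6429714   0.10784484]
 [ 0.62880304 -0.12853872]
 [ 0.53736882 -0.12131317]
 [ 0.55343556  0.11321894]]
rest [ 0.5906447  -0.00719703] size 0.23594264791014288 yaw -3.6736279394356193
shaft [0.44661266 0.0185838 ] 0.219506976046955 yaw 13.203316939263923
tool x,y [9.33843588e-01 3.57681588e-01 1.85552864e-04] [ 0.35768149 -0.93384263 -0.00137473] [ 0.2055686  -0.53659623  0.24764077]
(array([ 549. , -356.7,  -51.8]), np.float64(110.96))
(array([ 549. , -356.7,  -51.8]), np.float64(-69.04))
```

Run:
```python
from h import *
o=ctrl.get_obs();print(rel(o,[.53,-.02,.32],np.radians(86.3)))
```

```text
(array([ 487.8, -366.5,  -71.8]), np.float64(-65.34))
```

>>> drive_tool(targets=[40,-30,-20,-6,80,-60,-40,-13,120,-90,-60,-20,160,-120,-72,-27,200,-150,-72,-34,240,-180,-72,-41,280,-210,-72,-48,320,-240,-72,-55,360,-270,-72,-62,400,-300,-72,-65.3,440,-330,-72,-65.3,480,-360,-72,-65.3])

```text
time_s: 1.35
tcp_pos: [0.5191, -0.0377, 0.3202]
ee_rot: [2.292, 2.148, -0.0]
force: [1.0, -0.5, 0.6]
opening: 0.0853
finger_force: 0.0
```

>>> drive_tool(targets=[0,0,0,0,0,0,0,0,0,0,0,0])

```text
time_s: 1.65
tcp_pos: [0.5178, -0.0405, 0.32]
ee_rot: [-2.293, -2.147, 0.002]
force: [0.4, -1.1, 0.0]
opening: 0.0856
finger_force: 0.0
```

```bash
cat > snap.py <<'E'
import sys,pickle
from h import *
o=ctrl.get_obs(); im=grab_frame("wrist")[:,:,::-1]; k=sys.argv[1]
pickle.dump(o,open(f"{k}.pkl","wb")); cv2.imwrite(f"pics/{k}_raw.png",im)
cv2.imwrite(f"pics/{k}.png",cv2.resize(im,(800,600),interpolation=cv2.INTER_CUBIC)); print(o)
E
python3 snap.py w1
```

```text
{'time_s': 1.65, 'q': array([-2.11357031e-01,  1.58810510e-01,  1.48525017e+00, -9.74753922e-04,
        1.49849321e+00, -1.45452302e-01]), 'qvel': array([-0.0216711 , -0.00791297,  0.00030347,  0.00265605,  0.00139836,
        0.00229146]), 'tau': array([ 8.24594703e-01, -3.51956177e+01, -2.56700438e+01,  6.24379213e-02,
       -1.08510136e-02, -2.42852460e-03]), 'tcp_pos': array([ 0.51783086, -0.04047262,  0.32001424]), 'ee_rot': array([-2.29317583e+00, -2.14696717e+00,  2.11539519e-03]), 'force': array([ 0.44446366, -1.06438879,  0.02487953]), 'wrist_torque': array([0.0032451 , 0.01318991, 0.00188518]), 'finger_force': 0.0, 'opening': 0.08557033526068729}
```

View pics/w1.png

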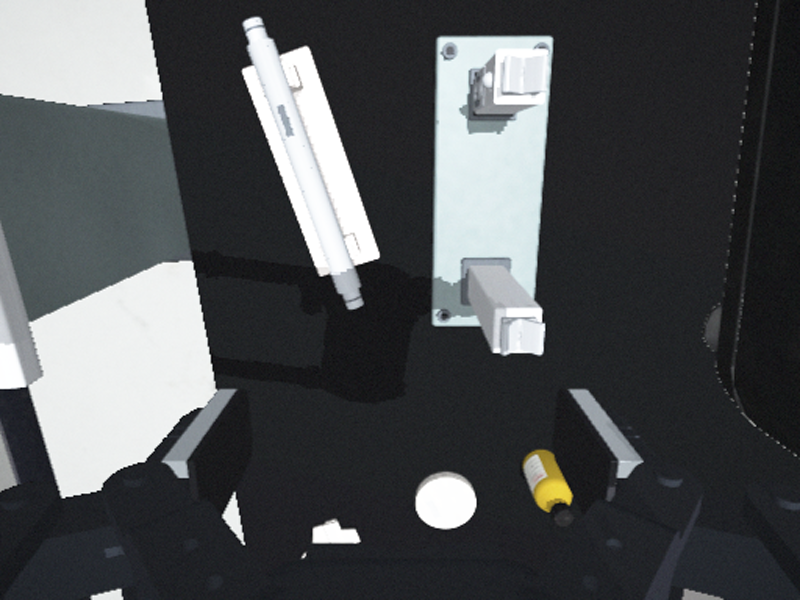

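The wrist picture shows plate corners at about (436,38), (553,37), (537,326) and (432,325). The sleeve V-block is centred near (524,75) and the fixed V near (522,336). The shaft ends are at about (253,21) and (352,303).

Run:
```python
from h import *
import pickle
o=pickle.load(open("w1.pkl","rb")); E=T(o)@camera_info("wrist")["hand_eye"]
w=lambda p,z:onz("wrist",np.array(p)*.64,z,E)
P=np.array([w(p,.012) for p in [(436,38),(553,37),(537,326),(432,325)]])
L=np.array([(-45,117.5),(45,117.5),(45,-117.5),(-45,-117.5)])/1000
def g(q):c,s=np.cos(q[2]),np.sin(q[2]);return q[:2]+L@np.array([[c,s],[-s,c]])
r=least_squares(lambda q:(g(q)-P).ravel(),[.59,0,0]);q=r.x
print("rest",q[:2],np.degrees(q[2]),"res mm",(r.fun.reshape(-1,2)*1000).round(1).tolist())
c,s=np.cos(q[2]),np.sin(q[2])
for n,p,z,y in(("adj",(524,75),.122,.075),("fix",(522,336),.157,-.075)): print(n,w(p,z),"pred",q[:2]+[-s*y,c*y])
e=np.array([w((253,21),.044),w((352,303),.044)]);d=e[0]-e[1]
print("shaft",e.mean(0),np.linalg.norm(d),np.degrees(np.arctan2(-d[0],d[1])))
```

```text
rest [ 0.59201402 -0.00410611] -3.1499258361091353 res mm [[-0.2, 1.8], [0.9, 2.1], [-1.8, -0.9], [1.2, -3.0]]
adj [0.59568236 0.07022683] pred [0.59613518 0.07078058]
fix [ 0.58674004 -0.07678833] pred [ 0.58789285 -0.0789928 ]
shaft [0.4493966  0.02244318] 0.21484246152549125 13.45541666444671
```

Run:
```python
from h import *
o=ctrl.get_obs()
for z in(.2,.095):print(rel(o,[.5962,.0708,z],np.radians(86.85)))
```

```text
(array([116.8,  70.8, 120.1]), np.float64(-0.68))
(array([116.8,  70.9, 225.1]), np.float64(-0.68))
```

>>> drive_tool(targets=[30,18,30,0,60,36,60,0,90,54,90,-0.7,117,71,110,-0.7,117,71,120,-0.7,117,71,120,-0.7,117,71,120,-0.7])

```text
time_s: 2.4
tcp_pos: [0.5967, 0.0706, 0.2009]
ee_rot: [2.281, 2.159, -0.001]
force: [0.2, 0.2, -0.4]
opening: 0.0858
finger_force: 0.0
```

```bash
python3 snap.py w2
```

```text
{'time_s': 2.4, 'q': array([ 2.51356918e-03,  3.43345081e-01,  1.52542112e+00, -7.71355270e-04,
        1.27269257e+00,  5.78211158e-02]), 'qvel': array([-0.00146343, -0.01739088, -0.014812  ,  0.00273811, -0.00247322,
        0.00258651]), 'tau': array([ 3.71478181e-01, -4.35018003e+01, -2.31779248e+01,  2.66434299e-02,
        1.38062562e-02, -2.36701497e-03]), 'tcp_pos': array([0.59666409, 0.07064375, 0.20088189]), 'ee_rot': array([ 2.28131435e+00,  2.15899499e+00, -6.40662629e-04]), 'force': array([ 0.1671782 ,  0.24596267, -0.42273865]), 'wrist_torque': array([-0.01433764, -0.03954352,  0.03175725]), 'finger_force': 0.0, 'opening': 0.08580532010444714}
```

View pics/w2.png

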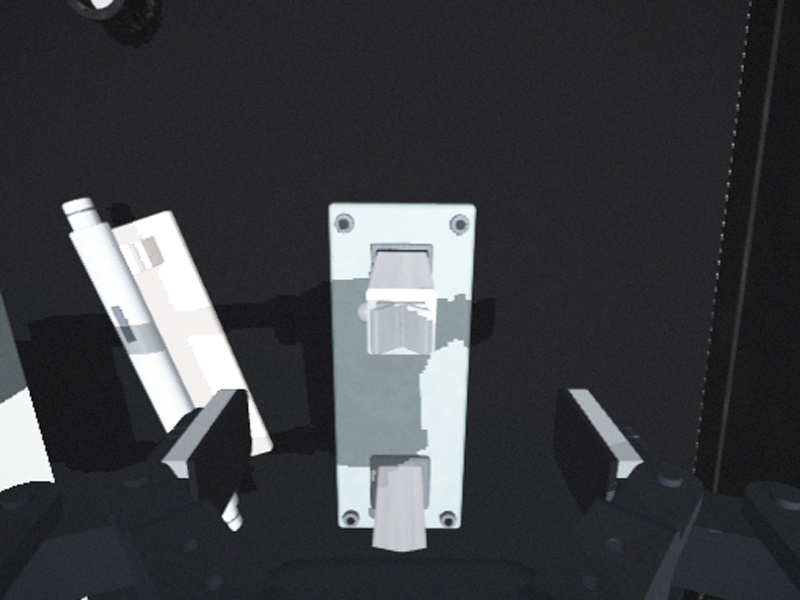

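The V-block is centred on column 401 and squared to the plate, with the button visible at (363,312) on the left. Next I descend.

>>> drive_tool(targets=[0,0,30,0,0,0,60,0,0,0,85,0,0,0,100,0,0,0,106,0,0,0,106,0,0,0,106,0])

```text
time_s: 3.15
tcp_pos: [0.5979, 0.0719, 0.0958]
ee_rot: [2.279, 2.16, 0.003]
force: [0.3, -0.2, 0.5]
opening: 0.0853
finger_force: 0.0
```

>>> drive_tool(targets=[0,0,0,0,0,0,0,0,0,0,0,0,0,0,0,0,0,0,0,0,0,0,0,0,0,0,0,0,0,0,0,0], claw=1, grip_force=40)

```text
time_s: 3.95
tcp_pos: [0.5961, 0.0725, 0.0939]
ee_rot: [-2.279, -2.16, 0.002]
force: [-3.5, -0.3, 0.4]
opening: 0.0293
finger_force: 44.6
```

>>> drive_tool(targets=[0,0,-0.5,0,0,0,-1,0,0,0,-1.5,0,0,0,-1.5,0])

```text
time_s: 4.35
tcp_pos: [0.5961, 0.0725, 0.0946]
ee_rot: [-2.278, -2.16, 0.003]
force: [-2.4, 0.7, -7.5]
opening: 0.0293
finger_force: 43.5
```

>>> drive_tool(targets=[0,0,-0.5,0,0,0,-1,0,0,0,-1,0])

```text
time_s: 4.65
tcp_pos: [0.5961, 0.0725, 0.0963]
ee_rot: [-2.279, -2.161, 0.002]
force: [-4.0, 0.8, -8.2]
opening: 0.0295
finger_force: 43.5
```

>>> drive_tool(targets=[0,0,-0.5,0,0,0,-1,0,0,0,-1,0])

```text
time_s: 4.95
tcp_pos: [0.5961, 0.0725, 0.0977]
ee_rot: [-2.279, -2.161, 0.002]
force: [-4.6, 1.3, -7.6]
opening: 0.0292
finger_force: 43.5
```

>>> drive_tool(targets=[0,0,-2,0,0,0,-4,0,0,0,-6,0,0,0,-8,0,0,0,-10,0,0,0,-12,0,0,0,-14,0,0,0,-16,0,0,0,-18,0,0,0,-20,0,0,0,-20,0])

```text
time_s: 6.05
tcp_pos: [0.5961, 0.0725, 0.1187]
ee_rot: [-2.279, -2.161, 0.002]
force: [-7.2, 1.3, -3.4]
opening: 0.0296
finger_force: 43.3
```

Run:
```python
from h import *
a=cv2.imread("pics/scene0.png");b=grab_frame("scene")[:,:,::-1]
f=lambda i:cv2.resize(i[150:250,185:285],(400,400),interpolation=cv2.INTER_CUBIC)
cv2.imwrite("pics/s1.png",np.hstack([f(a),f(b)]))
```

```text
(no output)
```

View pics/s1.png

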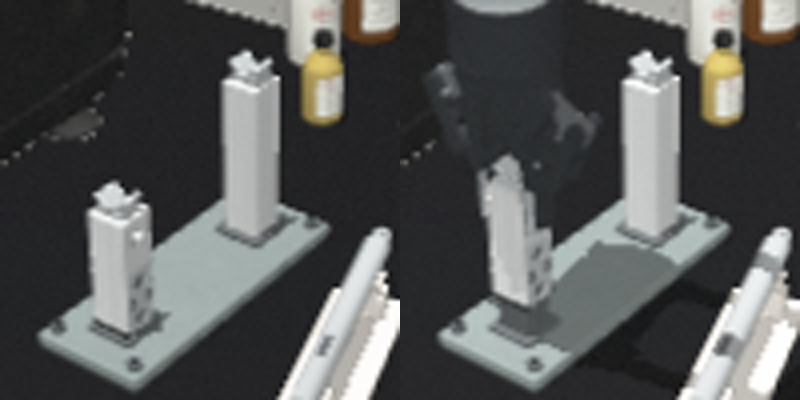

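The sleeve has risen with the gripper: its bottom is off the plate and the V is higher. I continue carefully.

>>> drive_tool(targets=[0,0,-1,0,0,0,-2,0,0,0,-3,0,0,0,-4,0,0,0,-4.5,0,0,0,-5,0,0,0,-5,0])

```text
time_s: 6.8
tcp_pos: [0.5961, 0.0725, 0.1231]
ee_rot: [-2.279, -2.161, 0.002]
force: [-4.1, 1.4, -5.9]
opening: 0.0297
finger_force: 42.8
```

>>> drive_tool(targets=[0,0,-0.4,0,0,0,-0.8,0,0,0,-1.2,0,0,0,-1.2,0])

```text
time_s: 7.2
tcp_pos: [0.5961, 0.0725, 0.1245]
ee_rot: [-2.279, -2.161, 0.002]
force: [-5.7, 1.8, -5.0]
opening: 0.0294
finger_force: 43.0
```

>>> drive_tool(targets=[0,0,-0.4,0,0,0,-0.8,0,0,0,-1.2,0,0,0,-1.2,0])

```text
time_s: 7.6
tcp_pos: [0.5961, 0.0725, 0.1256]
ee_rot: [-2.279, -2.161, 0.002]
force: [-6.9, 1.7, -7.3]
opening: 0.0294
finger_force: 42.9
```

>>> drive_tool(targets=[0,0,-0.4,0,0,0,-0.8,0,0,0,-0.8,0])

```text
time_s: 7.9
tcp_pos: [0.5962, 0.0725, 0.1264]
ee_rot: [-2.279, -2.161, 0.002]
force: [-6.0, 0.5, -6.1]
opening: 0.0292
finger_force: 42.9
```

>>> drive_tool(targets=[0,0,-0.4,0,0,0,-0.8,0,0,0,-0.8,0])

```text
time_s: 8.2
tcp_pos: [0.5961, 0.0725, 0.1273]
ee_rot: [-2.279, -2.161, 0.002]
force: [-6.1, 1.2, -5.4]
opening: 0.0295
finger_force: 43.0
```

>>> drive_tool(targets=[0,0,-0.4,0,0,0,-0.8,0,0,0,-0.8,0])

```text
time_s: 8.5
tcp_pos: [0.5961, 0.0725, 0.1283]
ee_rot: [-2.279, -2.161, 0.002]
force: [-6.5, 1.9, -5.0]
opening: 0.0295
finger_force: 43.1
```

>>> drive_tool(targets=[0,0,-0.4,0,0,0,-0.8,0,0,0,-0.8,0])

```text
time_s: 8.8
tcp_pos: [0.5962, 0.0725, 0.1304]
ee_rot: [-2.279, -2.161, 0.001]
force: [-9.7, 1.0, 6.3]
opening: 0.0291
finger_force: 44.3
```

>>> drive_tool(targets=[0,0,-0.4,0,0,0,-0.8,0,0,0,-0.8,0])

```text
time_s: 9.1
tcp_pos: [0.5962, 0.0725, 0.1313]
ee_rot: [-2.279, -2.162, 0.001]
force: [-8.1, 0.8, 1.0]
opening: 0.0295
finger_force: 43.8
```

The upward jump suggests the button snapped into the hole. I'll check for the stop with one small step.

>>> drive_tool(targets=[0,0,-0.3,0,0,0,-0.3,0])

```text
time_s: 9.3
tcp_pos: [0.5962, 0.0725, 0.1314]
ee_rot: [-2.279, -2.161, 0.001]
force: [-8.1, 0.8, 0.6]
opening: 0.0294
finger_force: 43.8
```

Run:
```python
from h import *
b=grab_frame("scene")[:,:,::-1]
print(ctrl.get_obs()["force"])
cv2.imwrite("pics/s2.png",cv2.resize(b[180:240,195:245],(500,600),interpolation=cv2.INTER_CUBIC))
```

```text
[-7.13777779  1.74753728  1.80042816]
```

View pics/s2.png

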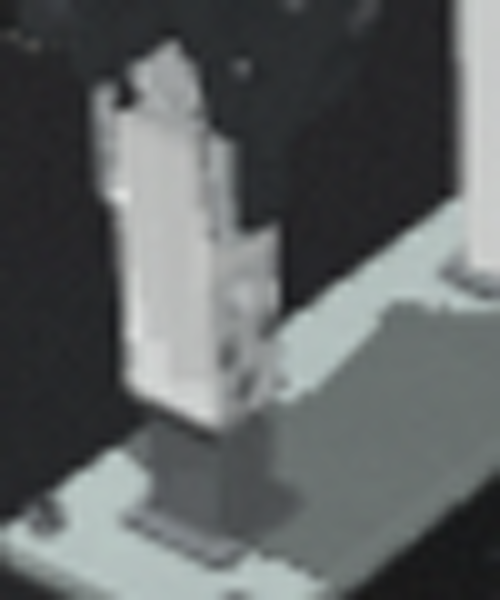

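The button shows bright in the upper hole. The tool is slightly pushed up (about 1 N), so I centre it in the play first and then push down.

>>> drive_tool(targets=[0,0,-0.3,0,0,0,-0.3,0,0,0,-0.3,0])

```text
time_s: 9.65
tcp_pos: [0.5962, 0.0725, 0.1315]
ee_rot: [-2.279, -2.161, 0.001]
force: [-7.3, 1.7, 1.3]
opening: 0.0295
finger_force: 43.7
```

>>> drive_tool(targets=[0,0,-0.3,0,0,0,-0.3,0,0,0,-0.3,0])

```text
time_s: 9.95
tcp_pos: [0.5962, 0.0725, 0.1317]
ee_rot: [-2.279, -2.161, 0.001]
force: [-8.3, 1.2, -0.8]
opening: 0.0297
finger_force: 43.5
```

>>> drive_tool(targets=[0,0,0.4,0,0,0,0.8,0,0,0,0.8,0])

```text
time_s: 10.25
tcp_pos: [0.5962, 0.0725, 0.1315]
ee_rot: [-2.279, -2.161, 0.001]
force: [-8.6, 1.4, 3.1]
opening: 0.0294
finger_force: 43.9
```

>>> drive_tool(targets=[0,0,0.3,0,0,0,0.6,0,0,0,0.6,0])

```text
time_s: 10.55
tcp_pos: [0.5962, 0.0725, 0.1313]
ee_rot: [-2.279, -2.162, 0.0]
force: [-8.7, 1.0, 5.1]
opening: 0.0293
finger_force: 44.2
```

>>> drive_tool(targets=[0,0,0.3,0,0,0,0.6,0,0,0,0.9,0,0,0,0.9,0])

```text
time_s: 10.95
tcp_pos: [0.5962, 0.0725, 0.1311]
ee_rot: [2.279, 2.162, 0.0]
force: [-10.4, 2.3, 8.1]
opening: 0.0293
finger_force: 44.6
```

>>> drive_tool(targets=[0,0,0.3,0,0,0,0.6,0,0,0,0.6,0])

```text
time_s: 11.25
tcp_pos: [0.5962, 0.0725, 0.131]
ee_rot: [2.279, 2.162, 0.0]
force: [-10.1, 1.7, 10.2]
opening: 0.0293
finger_force: 44.9
```

>>> drive_tool(targets=[0,0,0.4,0,0,0,0.8,0,0,0,1.2,0,0,0,1.2,0])

```text
time_s: 11.65
tcp_pos: [0.5962, 0.0725, 0.1306]
ee_rot: [2.279, 2.161, 0.001]
force: [-11.9, 0.6, 14.8]
opening: 0.0294
finger_force: 45.5
```

>>> drive_tool(targets=[0,0,0.2,0,0,0,0.3,0,0,0,0.3,0,0,0,0.3,0,0,0,0.3,0,0,0,0.3,0])

```text
time_s: 12.25
tcp_pos: [0.5962, 0.0725, 0.1307]
ee_rot: [2.279, 2.161, 0.001]
force: [-12.5, 1.3, 16.3]
opening: 0.0292
finger_force: 45.6
```

>>> drive_tool(targets=[0,0,-0.8,0,0,0,-1.6,0,0,0,-2.4,0,0,0,-2.8,0,0,0,-2.8,0])

```text
time_s: 12.75
tcp_pos: [0.5962, 0.0725, 0.1312]
ee_rot: [2.279, 2.162, -0.0]
force: [-8.5, 1.8, 5.0]
opening: 0.0297
finger_force: 44.3
```

>>> drive_tool(targets=[0,0,0,0,0,0,0,0,0,0,0,0,0,0,0,0,0,0,0,0,0,0,0,0], claw=0)

```text
time_s: 13.35
tcp_pos: [0.5973, 0.0724, 0.1285]
ee_rot: [2.279, 2.161, 0.0]
force: [0.3, 0.0, -0.7]
opening: 0.0853
finger_force: 0.0
```

>>> drive_tool(targets=[0,0,-10,0,0,0,-30,0,0,0,-60,0,0,0,-90,0,0,0,-120,0,0,0,-120,0,0,0,-120,0])

```text
time_s: 14.05
tcp_pos: [0.5973, 0.0724, 0.2497]
ee_rot: [2.278, 2.161, 0.002]
force: [-0.0, 0.1, -1.2]
opening: 0.0855
finger_force: 0.0
```

Run:
```python
from h import *
o=ctrl.get_obs()
print(o["tcp_pos"],o["opening"],rel(o,[.4494,.0224,.20],np.radians(103.3)))
```

```text
[0.59727433 0.07240594 0.24966049] 0.08546264196454909 (array([ -57.8, -145.1,   49.3]), np.float64(-16.34))
```

>>> drive_tool(targets=[-15,-36,0,-8,-29,-72,10,-16.3,-44,-108,25,-16.3,-58,-145,40,-16.3,-58,-145,49,-16.3,-58,-145,49,-16.3,-58,-145,49,-16.3])

```text
time_s: 14.75
tcp_pos: [0.45, 0.0222, 0.1994]
ee_rot: [1.95, 2.463, 0.0]
force: [0.2, 0.0, 0.3]
opening: 0.0852
finger_force: 0.0
```

```bash
python3 snap.py w3
```

```text
{'time_s': 14.75, 'q': array([-1.05375807e-01,  1.23907890e-01,  1.83370514e+00,  7.34587556e-05,
        1.18354529e+00, -3.36772926e-01]), 'qvel': array([ 0.00494692,  0.00283814, -0.03037645, -0.00080573,  0.00202102,
        0.00045198]), 'tau': array([-7.76291988e-02, -3.05293536e+01, -2.16875607e+01, -1.15662100e-02,
        1.08982902e-01,  6.23053111e-04]), 'tcp_pos': array([0.45001035, 0.02221436, 0.19937824]), 'ee_rot': array([1.94997411e+00, 2.46274806e+00, 4.55134888e-04]), 'force': array([0.17732217, 0.0243652 , 0.26590795]), 'wrist_torque': array([-0.02961728,  0.00614736, -0.03065714]), 'finger_force': 0.0, 'opening': 0.08518305355028835}
```

View pics/w3.png

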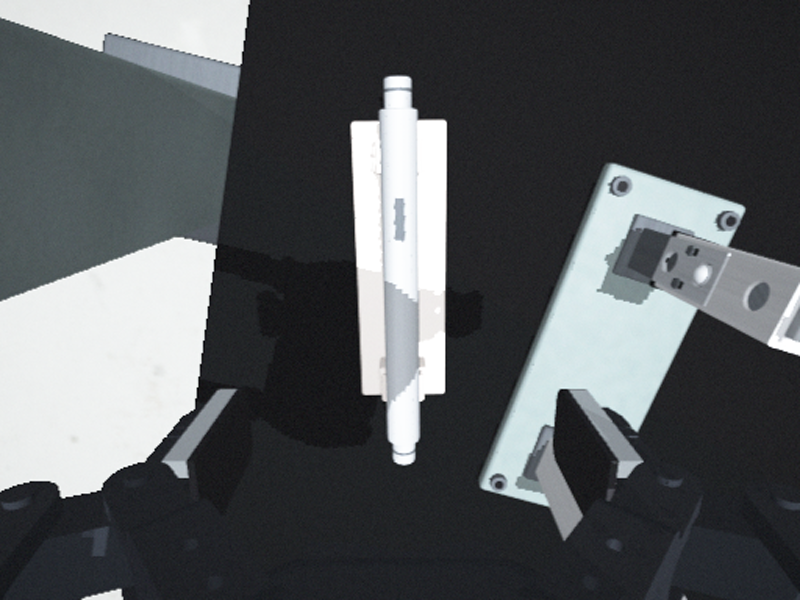

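The button dome at (702,272) stands out in the strike plate. The shaft ends are at about (398,77) and (404,463).

Run:
```python
from h import *
import pickle
o=pickle.load(open("w3.pkl","rb")); E=T(o)@camera_info("wrist")["hand_eye"]
w=lambda p,z:onz("wrist",np.array(p)*.64,z,E)
e=np.array([w((398,77),.048),w((404,463),.044)]);d=e[0]-e[1];m=e.mean(0);y=np.arctan2(-d[0],d[1])
print("shaft",m,np.linalg.norm(d),np.degrees(y))
# shoulders (190 mm part), upper surface
e2=np.array([w((398,109),.050),w((404,442),.050)]);print(e2.mean(0),np.linalg.norm(e2[0]-e2[1]))
print(rel(o,[*m,.044],y+np.pi/2))
```

```text
shaft [0.45066132 0.02009918] 0.22131717205055926 14.108965251759713
[0.45023411 0.02176805] 0.1878811472885477
(array([-2.200e+00,  1.000e-01,  1.554e+02]), np.float64(-0.85))
```

>>> drive_tool(targets=[-1,0,35,-0.8,-1,0,70,-0.8,-1,0,105,-0.8,-1,0,135,-0.8,-1,0,150,-0.8,-1,0,157,-0.8,-1,0,157,-0.8,-1,0,157,-0.8])

```text
time_s: 15.6
tcp_pos: [0.4507, 0.0212, 0.0431]
ee_rot: [1.932, 2.476, 0.002]
force: [-0.6, -1.4, 0.0]
opening: 0.0853
finger_force: 0.0
```

>>> drive_tool(targets=[0,0,0,0,0,0,0,0,0,0,0,0,0,0,0,0,0,0,0,0,0,0,0,0,0,0,0,0,0,0,0,0], claw=1, grip_force=60)

```text
time_s: 16.4
tcp_pos: [0.4494, 0.0211, 0.0429]
ee_rot: [1.933, 2.476, 0.0]
force: [-1.2, -0.6, 5.3]
opening: 0.0182
finger_force: 58.4
```

>>> drive_tool(targets=[0,0,-3,0,0,0,-8,0,0,0,-20,0,0,0,-20,0,0,0,-20,0])

```text
time_s: 16.9
tcp_pos: [0.4493, 0.0212, 0.0624]
ee_rot: [1.933, 2.476, 0.0]
force: [-0.4, -0.4, -4.3]
opening: 0.0183
finger_force: 58.8
```

Run:
```python
from h import *
o=ctrl.get_obs()
print(o["wrist_torque"],rel(o,[.5917,-.0041,.2],np.radians(86.85)))
```

```text
[0.01959524 0.03214837 0.02158881] (array([ -59.2,  132. , -137.6]), np.float64(17.21))
```

>>> drive_tool(targets=[0,0,-10,0,0,0,-35,0,0,0,-65,0,0,0,-95,0,0,0,-120,0,0,0,-133,0,0,0,-138,0,0,0,-138,0])

```text
time_s: 17.7
tcp_pos: [0.4492, 0.0212, 0.2008]
ee_rot: [1.933, 2.476, 0.0]
force: [-0.0, -1.2, -4.6]
opening: 0.0179
finger_force: 59.0
```

>>> drive_tool(targets=[-4,9,0,1,-11,25,0,3,-19,43,0,5.5,-28,62,0,8,-36,81,0,10.5,-45,100,0,13,-52,116,0,15.5,-57,127,0,16.8,-59,132,0,17.2,-59,132,0,17.2,-59,132,0,17.2,-59,132,0,17.2])

```text
time_s: 18.9
tcp_pos: [0.5908, -0.0037, 0.2005]
ee_rot: [-2.281, -2.16, 0.001]
force: [-1.0, -1.2, -4.6]
opening: 0.0182
finger_force: 59.1
```

```bash
python3 snap.py w4
python3 - <<'E'
from h import *
o=ctrl.get_obs()
print(rel(o,[.5917,-.0041,.17],np.radians(86.85)))
b=grab_frame("scene")[:,:,::-1]
a=cv2.imread("pics/w4_raw.png")
cv2.imwrite("pics/m4.png",np.hstack([cv2.resize(a,(480,400)),cv2.resize(b[130:230,190:270],(320,400),interpolation=cv2.INTER_CUBIC)]))
E
```

```text
{'time_s': 18.9, 'q': array([-1.24015324e-01,  3.29532541e-01,  1.54778621e+00, -3.13610042e-05,
        1.26518142e+00, -6.94926992e-02]), 'qvel': array([ 0.0003034 , -0.00414755, -0.00479454, -0.00033406, -0.00302128,
        0.00121539]), 'tau': array([-6.06456050e-02, -4.60485899e+01, -2.53166020e+01, -5.64365851e-03,
       -9.14584292e-03, -1.22028963e-03]), 'tcp_pos': array([ 0.59078004, -0.00371706,  0.20046884]), 'ee_rot': array([-2.28066267e+00, -2.15960611e+00,  9.41971939e-04]), 'force': array([-0.98337234, -1.15434074, -4.60203772]), 'wrist_torque': array([-0.01692035,  0.04623849, -0.02195492]), 'finger_force': 59.07301068305969, 'opening': 0.018224639238382925}
(array([-0.3,  0.8, 30.6]), np.float64(0.02))
```

View pics/m4.png

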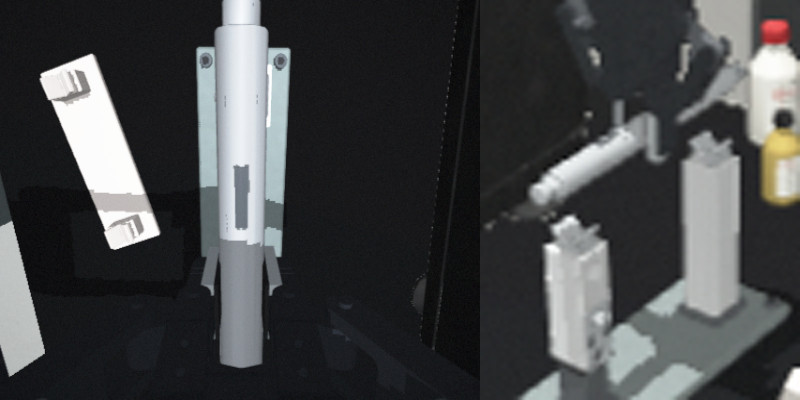

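Both V-rests are below, the shaft is level and the button is out. I descend with a small sideways correction.

>>> drive_tool(targets=[0,0.5,4,0,0,1.3,10,0,0,1.3,16,0,0,1.3,21,0,0,1.3,25,0,0,1.3,27,0,0,1.3,28,0,0,1.3,28,0,0,1.3,28,0])

```text
time_s: 19.9
tcp_pos: [0.5932, -0.0041, 0.1727]
ee_rot: [2.281, 2.159, 0.0]
force: [0.6, 0.1, -4.2]
opening: 0.0178
finger_force: 59.1
```

>>> drive_tool(targets=[0,0,0.7,0,0,0,1.4,0,0,0,2,0,0,0,2,0,0,0,2,0])

```text
time_s: 20.4
tcp_pos: [0.593, -0.004, 0.1705]
ee_rot: [2.281, 2.16, -0.0]
force: [-0.9, 0.1, -4.3]
opening: 0.0182
finger_force: 59.1
```

>>> drive_tool(targets=[0,0,0.7,0,0,0,1.4,0,0,0,2,0,0,0,2,0,0,0,2,0])

```text
time_s: 20.9
tcp_pos: [0.593, -0.004, 0.1684]
ee_rot: [2.281, 2.16, -0.0]
force: [-0.3, -0.2, -4.1]
opening: 0.018
finger_force: 59.1
```

>>> drive_tool(targets=[0,-0.7,0.5,0,0,-0.7,1,0,0,-0.7,1,0,0,-0.7,1,0])

```text
time_s: 21.3
tcp_pos: [0.5923, -0.004, 0.1675]
ee_rot: [2.281, 2.16, -0.0]
force: [-0.3, 0.7, -4.2]
opening: 0.0184
finger_force: 59.1
```

>>> drive_tool(targets=[0,0,0.5,0,0,0,1,0,0,0,1,0,0,0,1,0])

```text
time_s: 21.7
tcp_pos: [0.5923, -0.004, 0.1665]
ee_rot: [2.281, 2.16, -0.0]
force: [-0.0, 0.4, -4.9]
opening: 0.0179
finger_force: 59.1
```

>>> drive_tool(targets=[0,0,0.5,0,0,0,1,0,0,0,1,0,0,0,1,0])

```text
time_s: 22.1
tcp_pos: [0.5922, -0.004, 0.1657]
ee_rot: [2.281, 2.16, -0.0]
force: [-1.2, 0.6, -2.1]
opening: 0.0183
finger_force: 59.3
```

>>> drive_tool(targets=[0,0,0.4,0,0,0,0.8,0,0,0,0.8,0])

```text
time_s: 22.4
tcp_pos: [0.5923, -0.004, 0.1655]
ee_rot: [2.281, 2.159, 0.0]
force: [-3.3, 0.7, 4.7]
opening: 0.0184
finger_force: 60.0
```

>>> drive_tool(targets=[0,-0.4,-0.3,0,0,-0.4,-0.3,0,0,-0.4,-0.3,0], grip_force=20)

```text
time_s: 22.7
tcp_pos: [0.5921, -0.004, 0.1654]
ee_rot: [2.281, 2.159, 0.001]
force: [-3.4, -0.3, 5.6]
opening: 0.0182
finger_force: 60.0
```

>>> drive_tool(targets=[0,0,0,0,0,0,0,0,0,0,0,0,0,0,0,0,0,0,0,0,0,0,0,0], claw=0)

```text
time_s: 23.3
tcp_pos: [0.592, -0.004, 0.1649]
ee_rot: [2.281, 2.16, -0.0]
force: [-0.1, -0.1, 0.3]
opening: 0.0853
finger_force: 0.0
```

>>> drive_tool(targets=[0,0,-5,0,0,0,-20,0,0,0,-50,0,0,0,-90,0,0,0,-120,0,0,0,-120,0,0,0,-120,0])

```text
time_s: 24.0
tcp_pos: [0.5921, -0.004, 0.2859]
ee_rot: [2.28, 2.159, 0.002]
force: [0.5, 0.9, -0.5]
opening: 0.0851
finger_force: 0.0
```

```bash
python3 snap.py w5 >/dev/null
python3 - <<'E'
from h import *
b=grab_frame("scene")[:,:,::-1]
a=cv2.imread("pics/w5_raw.png")
cv2.imwrite("pics/m5.png",np.hstack([cv2.resize(a,(480,400)),cv2.resize(b[140:240,190:270],(320,400),interpolation=cv2.INTER_CUBIC)]))
E
```

```text
(no output)
```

View pics/m5.png

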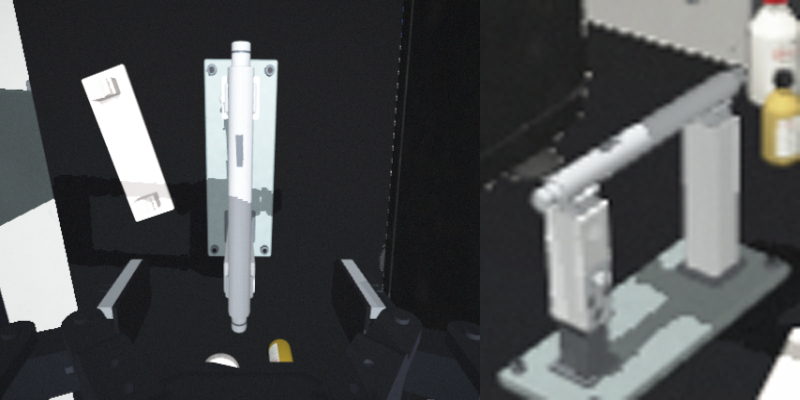

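The shaft lies in both V-rests, with its ends at (241,43) and (238,330), and the button is still out. I check the centring before signing off.

Run:
```python
from h import *
import pickle
from rig import sign_off
o=pickle.load(open("w5.pkl","rb")); E=T(o)@camera_info("wrist")["hand_eye"]
e=np.array([onz("wrist",(u*512/480,v*.96),.166,E) for u,v in[(241,43),(238,330)]])
m=e.mean(0)-[.592,-.0041];print(m,np.linalg.norm(e[0]-e[1]))
if abs(m[1])<.009: print(sign_off())
```

```text
[-1.03217061e-03  2.32089892e-05] 0.21904128750225965
the job is handed in; nothing more can be done
None
```

I handed the job in after about 24 s of robot time. The sleeve is one hole up with the button out, and the lock held a push of about 15–16 N for over half a second. The shaft lies in both V-rests, about 1 mm off centre across and under 1 mm lengthways by the camera; I did not get a verdict back from the judge.

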